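Sweep used coffee capsules into the waste pan

ROBOT

A 7-joint arm with a two-finger parallel gripper is mounted at the origin on the work surface. World frame = base frame: x ahead of the robot, y to its left, z up, the work surface at z = 0. Lengths are in m, angles in rad, forces in N, time in s.
With the tool pointing down it reaches from about 0.35 to 0.9 m from the base axis. Payload 19.9 kg.
Tool frame: the origin (TCP) lies at the very end of the fingers, on their centre line; the grasp point (between the pads) lies 19 mm behind it (hold_point_z is the distance from the TCP to the grasp point, in m); z points along the fingers, y is the direction in which the jaws open and shut (so a half turn about z gives the same grasp; the last joint's range is limited). The gripper opens to 94 mm and grips with 3 to 60 N. Pads are 16 mm wide; open, the fingers measure 119 mm over their backs; the gripper's body (75 mm by 177 mm) begins 78 mm behind the grasp point.
Start: joints at [1.137, 0.417, -0.01, 1.614, 0.005, 1.111, -0.053], TCP at [0.239, -0.577, 0.205] pointing down, gripper open.
Joint ranges: [-2.81, 2.81], [-0.39, 2.02], [-1.27, 1.25], [0.06, 2.57], [-1.19, 4.33], [0.19, 2], [-2.82, 2.82]. Speed limits (rad/s): [1.89, 1.89, 2.39, 2.39, 3.01, 3.01, 3.01].

INTERFACE

Orientations are given as a unit quaternion [x, y, z, w].
In Python, from rig import state, read_camera, camera_params, close_job, cut_out, pinpoint, hold_point_z gives the robot as it stands.
- The arm moves only by the tool servo_tool, never from a script. Its arguments are lists of equal length, an entry for each row: "travel": the shift along the tool's x, y, z in cm, a list of three; "delta_rot": the turn, a rotation vector about the tool's x, y, z in degrees, a list of three; "claw": the opening in per cent of the stroke, from 0 (shut) to 100 (fully open). A call has 1 to 5 rows; each row shifts and turns the commanded pose from where the row before left it, along the tool's axes as they then stand; what a row does not reach is not made up. A row lasts 1/10 s, in which the tool goes at most 50 mm and 8.59 degrees, less where a joint would pass 70% of its speed; a pose out of reach is approached as far as the arm can. A call with a gripper value outside its range is refused whole. The fingers move at their own pace and stop on an object; the grip force is fixed at half the most. Time passes only in rows, so rows that do not move let the fingers close. It gives the time, the measured TCP pose, the force and the opening at its end, in the units of the state.
- state(): the state, without advancing time (a new reading comes with each control period).
- read_camera(name): name is "scene" or "top" or "wrist"; returns (picture, depth): 480x640x3 uint8, blue, green, red; 480x640 float32, m along the optical axis (not along the pixel's ray), 0 where there is no reading.
- camera_params(name): a dict with "fx", "fy", "cx", "cy" (pixels), "position" and "attitude" of the camera in the world. Camera axes: x right, y down, z forward; pixel columns grow to the right and rows downward; lengths in m; the calibration is good to about 2 mm. A picture is of the moment at which its call begins: read the wrist's pose just before it. camera_params takes no time and is no camera call; for the wrist camera it gives the pose at the moment of the call.
- close_job(): hands the job in, once; it reports no verdict.
Trained networks look in the newest picture that a camera, given by its name, has taken for a name from the list of things; names that differ only in an ending like _2 or _b are one class to them, and where a whole thing is asked for, a point or a joint stands for the part that bears it (a point fixed in the world has none). Each returns a list of dicts, best first, with "confidence" (0 to 1); they miss things now and then, are a little off and sometimes report something else, mostly with a low value. They report only what shows in the picture. A call takes as long as a camera call.
- cut_out(camera, name): "region" (480x640 bool, what is visible of it) and "location" ([column, row] as shares, 0 to 1, of the picture: columns of its width, rows of its height, amid what is visible of it).
- pinpoint(camera, name): "location" ([column, row] as shares, 0 to 1, of the picture: columns of its width, rows of its height: a listed point, or the origin of a listed thing).
The state is a dict: "t": time; "q": joint angles; "dq": joint speeds; "tau": joint torques, N m; "tool_pos": TCP position; "tool_rot": TCP orientation; "ft_force": force on the tool from outside, world axes, zero at the start; "torque": the same for the moment, N m; "gripper_width": finger opening in m.
Only numpy, scipy, OpenCV 4.12 (cv2) and the standard library are available. Lean on these libraries where they do the work, as an engineer would, in place of code of your own. Each camera call takes 0.05 s, during which the arm holds its last target.

TASK

Clear the coffee station: with the fingertips, sweep the three used coffee capsules along the steel deck until each drops into the black waste pan sunk in one end of it. Slide them only, do not grip them or pick them up, and leave the cup and the sugar jar between them, and everything else, standing where they are.

Things in the scene. Friction and masses are not known exactly. Their poses are not given: they have to be found in the camera images.
- stand: fixed stainless clearing station with a 300 mm (its x) by 600 mm (its y) deck, 78 mm above the counter. Origin: centre of its footprint, at counter height. Its middle, 120 mm to either side of the origin along y, is a flat plate; beyond it one end holds the black waste pan, the other the ribbed drip grille (either way round). An upstand 8 mm high runs round the outer edge
- pan: open black plastic waste pan, 265 mm (its x) by 162 mm (its y), 65 mm deep, fixed in one end of the station, axes parallel to the station's. Origin: centre of its underside; its flange top is 65 mm above that, 2 mm lower than the deck. The clear mouth is 242 mm (x) by 138 mm (y) and begins 133 mm from the station's origin along the station's y
- grille: ribbed steel drip grille filling the aperture at the other end, 265 mm by 162 mm, its ribs 2 mm lower than the deck; fixed, nothing falls through it. Origin: centre of its underside, 22 mm below the top of its ribs
- capsule1_mid (a point): used coffee capsule, copper orange, loose on the steel deck with its 42 mm wide foil face down: above a 2.5 mm thick foot flange it narrows from 38 mm to 25 mm at the top; 30 mm tall, 13 to 25 g, slides easily. This point lies on its axis, 15 mm above its underside
- capsule2_mid (a point): used coffee capsule, purple, loose on the steel deck with its 42 mm wide foil face down: above a 2.5 mm thick foot flange it narrows from 38 mm to 25 mm at the top; 30 mm tall, 13 to 25 g, slides easily. This point lies on its axis, 15 mm above its underside
- capsule3_mid (a point): used coffee capsule, dark green, loose on the steel deck with its 42 mm wide foil face down: above a 2.5 mm thick foot flange it narrows from 38 mm to 25 mm at the top; 30 mm tall, 13 to 25 g, slides easily. This point lies on its axis, 15 mm above its underside
- capsule1: the copper orange capsule itself; origin at the centre of its underside, z up along its axis
- capsule2: the purple capsule itself; origin at the centre of its underside, z up along its axis
- capsule3: the dark green capsule itself; origin at the centre of its underside, z up along its axis
- cup: white handleless espresso cup, 52 mm across the rim, 56 mm tall, empty, standing loose on the middle of the deck among the capsules. Origin: centre of its underside
- sugar_jar: amber glass sugar jar with a steel lid, 52 mm across, 60 mm tall, standing loose on the middle of the deck among the capsules. Origin: centre of its underside
- milk_jug: steel milk jug, 80 mm across with a handle to its +y, 95 mm tall, loose on the counter left of the station. Origin: centre of its underside
- saucer: white saucer, 120 mm across, 14 mm tall, loose on the counter left of the station. Origin: centre of its underside
- tamper: steel coffee tamper, 58 mm across its foot, 85 mm tall, standing loose on the counter right of the station. Origin: centre of its underside
- brush: cleaning brush with a yellow handle and grey bristles, 210 mm long along its x, 14 mm thick, lying loose on the counter right of the station. Origin: at the ferrule, at counter height

How it is judged:
At the end, for the whole second after the job is handed in: All three capsules lie at rest inside the black waste pan, below its rim; the cup, sugar jar, milk jug, saucer, tamper and brush are upright as they were and within 20 mm of where they stood (x of capsule1_mid in the frame of pan between -0.121 and 0.121 m and y of capsule1_mid in the frame of pan between -0.069 and 0.069 m and z of capsule1_mid in the frame of pan between 0 and 0.062 m and linear speed of each of capsule1, capsule2, capsule3 below 0.03 m/s and x of capsule2_mid in the frame of pan between -0.121 and 0.121 m and y of capsule2_mid in the frame of pan between -0.069 and 0.069 m and z of capsule2_mid in the frame of pan between 0 and 0.062 m and x of capsule3_mid in the frame of pan between -0.121 and 0.121 m and y of capsule3_mid in the frame of pan between -0.069 and 0.069 m and z of capsule3_mid in the frame of pan between 0 and 0.062 m and distance of each of cup, sugar_jar, milk_jug, tamper, brush, saucer from where it was at the start of the episode below 0.02 m and angle between each of cup, sugar_jar, milk_jug, tamper, brush, saucer's own z axis and vertical below 0.3 rad); the robot touches nothing.
It fails at once if a capsule is lifted instead of swept (its middle more than 20 mm above the height at which it stands on the deck) (height (world z) of any of capsule1_mid, capsule2_mid, capsule3_mid above 0.113 m).
It fails at once if a capsule is gripped or squeezed by the fingers (more than 10 N) (contact force between the fingers and capsule1 above 10 N or contact force between the fingers and capsule2 above 10 N or contact force between the fingers and capsule3 above 10 N).
It fails at once if the cup or the sugar jar is shifted more than 20 mm or tipped (distance of any of cup, sugar_jar from where it was at the start of the episode above 0.02 m or angle between any of cup, sugar_jar's own z axis and vertical above 0.3 rad).
It fails at once if the milk jug, saucer, tamper or brush is shifted more than 20 mm or tipped (distance of any of milk_jug, tamper, brush, saucer from where it was at the start of the episode above 0.02 m or angle between any of milk_jug, tamper, brush, saucer's own z axis and vertical above 0.3 rad).
It also fails if it takes over 58 s, if anything falls off the work surface, if the arm or the gripper's body presses on something with over 40 N, if the wrist force passes 120 N, or if a joint passes its speed limit or range.

## Working session

There is one attempt and no reset: what is moved stays moved. The work goes in short steps, Python scripts to look and compute and a tool call to move; the robot and the scene stay as the last step left them, time stands still between calls to the robot, and variables do not carry over. Pictures are saved under pics/ and viewed, and the job is handed in when it is done.

Besides the shell and the picture viewer there is one more tool, called after "Request:" as name(argument=value, ...), one argument or row to a line, values as JSON. servo_tool: Moves the arm, as the interface text tells. Its arguments: {"type":"object","properties":{"travel":{"type":"array"},"delta_rot":{"type":"array"},"claw":{"type":"array"}},"required":["travel","delta_rot","claw"]}

```bash
mkdir -p pics; ls; cat > h.py <<'E'
import numpy as np, cv2
from rig import *
from scipy.spatial.transform import Rotation as R
def world(P,u,v,d):
    a=P["attitude"]; Rm=R.from_quat(a).as_matrix() if np.size(a)==4 else np.array(a)
    return np.array(P["position"])+Rm@np.array([(u-P["cx"])/P["fx"]*d,(v-P["cy"])/P["fy"]*d,d])
def ray_z(P,u,v,z):
    o=np.array(P["position"]); r=world(P,u,v,1.)-o
    return o+r*(z-o[2])/r[2]
E
python3 - <<'E'
from h import *
print(state())
for c in ["scene","top"]:
    im,d=read_camera(c); cv2.imwrite(f"pics/{c}0.png",im); np.save(c+"0.npy",d); print(c,camera_params(c))
P=camera_params("top"); d=np.load("top0.npy")
for n,z in [("stand",0),("pan",.011),("grille",.056),("capsule1_mid",.093),("capsule2_mid",.093),("capsule3_mid",.093),("cup",.078),("sugar_jar",.078)]:
    for r in pinpoint("top",n)[:2]:
        u,v=np.array(r["location"])*[640,480]
        print(n,r["confidence"],(u,v),ray_z(P,u,v,z).round(4), world(P,u,v,d[int(v),int(u)]).round(4) if 0<=u<640 and 0<=v<480 else 0)
E
```

```text
pics
{'t': 0.0, 'q': array([ 1.13649426,  0.41798897, -0.01030305,  1.61415672,  0.00468114,
        1.11067385, -0.0529696 ]), 'dq': array([-0.00160323,  0.00110325, -0.00026036, -0.00014562, -0.00100752,
        0.00112921, -0.00168358]), 'tau': array([-2.18922913e-03, -8.51258826e+01,  6.37489054e-01, -4.25993979e+01,
       -4.89717897e-02,  1.85744982e-02,  5.33673074e-05]), 'tool_pos': array([ 0.23909124, -0.57706649,  0.20482325]), 'tool_rot': array([ 9.80772107e-01,  1.95155612e-01, -1.53089061e-04, -5.81635475e-04]), 'ft_force': array([0.02666649, 0.53371754, 0.31516109]), 'torque': array([-0.03140891,  0.01617761, -0.00911786]), 'gripper_width': 0.09347442165601053}
scene {'fx': 517.3175231254328, 'fy': 517.3175231254328, 'cx': 314.4979118820803, 'cy': 238.10424678567674, 'position': array([ 1.07707956, -0.43797095,  1.17580313]), 'attitude': array([ 0.86220799,  0.41311755, -0.13313939, -0.2611612 ])}
top {'fx': 467.43448652717, 'fy': 467.43448652717, 'cx': 312.69563005533337, 'cy': 235.85995335625645, 'position': array([ 0.27866111, -0.01148969,  1.5724417 ]), 'attitude':
[... 671 characters left out ...]
96 0.0987 0.093 ] [0.6459 0.0976 0.1081]
capsule3_mid 0.64 (np.float64(279.872), np.float64(217.82399999999998)) [0.5642 0.1088 0.093 ] [0.561  0.1075 0.1092]
capsule3_mid 0.59 (np.float64(323.00800000000004), np.float64(240.912)) [ 0.4895 -0.0303  0.093 ] [ 0.4872 -0.0301  0.1085]
cup 0.65 (np.float64(307.584), np.float64(214.176)) [0.5794 0.0199 0.078 ] [0.5787 0.0198 0.0816]
cup 0.59 (np.float64(277.312), np.float64(219.31199999999998)) [0.5621 0.1183 0.078 ] [0.557 0.116 0.105]
sugar_jar 0.64 (np.float64(334.016), np.float64(213.696)) [ 0.5812 -0.0662  0.078 ] [ 0.5684 -0.0639  0.1416]
sugar_jar 0.23 (np.float64(278.784), np.float64(216.576)) [0.5712 0.1137 0.078 ] [0.5647 0.1109 0.1113]
```

```bash
python3 - <<'E'
from h import *
im=cv2.imread("pics/top0.png"); c=im[140:300,190:430]; cv2.imwrite("pics/topc.png",cv2.resize(c,(792,528),interpolation=cv2.INTER_CUBIC))
E
```

```text
(no output)
```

View pics/topc.png

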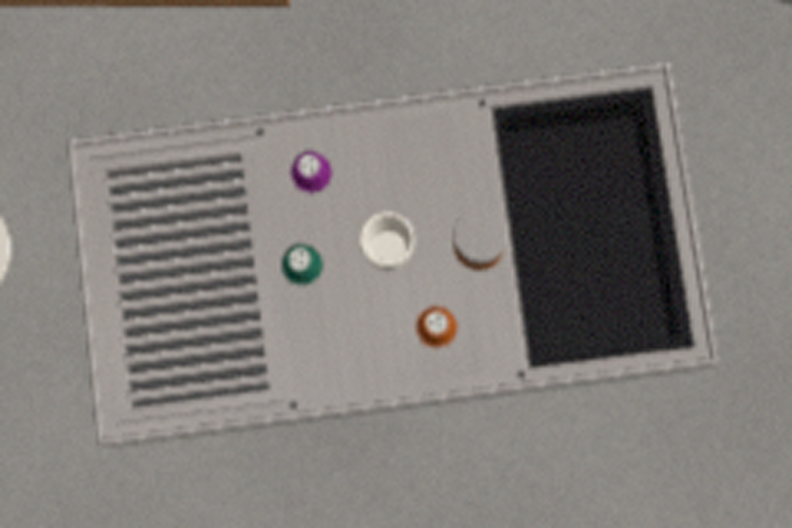

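View pics/scene0.png

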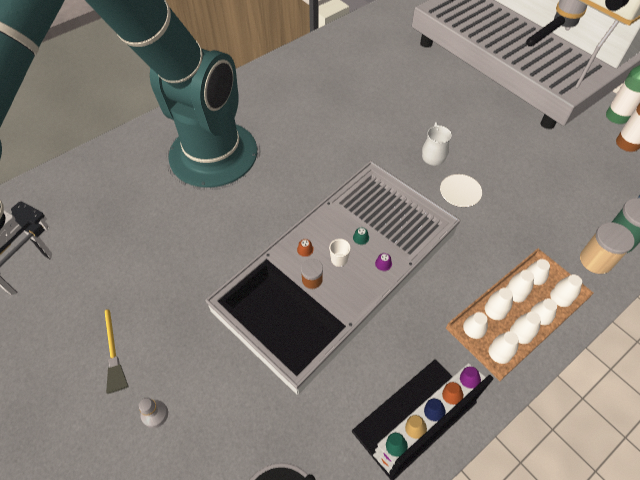

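View pics/top0.png

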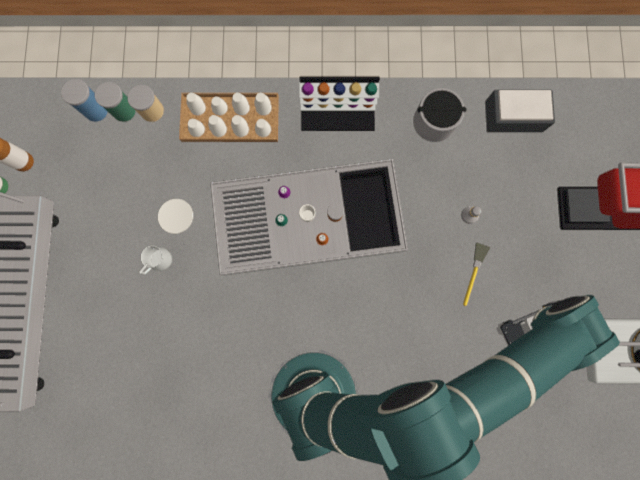

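```bash
cat > m.py <<'E'
from h import *
def measure(tag):
    out={}
    for cam in ["top","scene"]:
        im,d=read_camera(cam); P=camera_params(cam); cv2.imwrite(f"pics/{cam}{tag}.png",im)
        hsv=cv2.cvtColor(im,cv2.COLOR_BGR2HSV)
        H,W=d.shape; u,v=np.meshgrid(np.arange(W),np.arange(H))
        Rm=R.from_quat(P["attitude"]).as_matrix()
        pts=np.stack([(u-P["cx"])/P["fx"]*d,(v-P["cy"])/P["fy"]*d,d],-1)@Rm.T+P["position"]
        roi=(pts[...,0]>.38)&(pts[...,0]<.76)&(abs(pts[...,1])<.35)&(d>0)
        for n,lo,hi in [("cap1",(5,140,60),(16,255,255)),("cap2",(135,90,40),(165,255,255)),("cap3",(65,90,20),(95,255,255))]:
            m=(cv2.inRange(hsv,lo,hi)>0)&roi
            k,l,s,c=cv2.connectedComponentsWithStats(m.astype(np.uint8))
            for i in np.argsort(-s[1:,4])[:2]+1:
                if s[i,4]<8: continue
                p=pts[l==i]
                print(cam,n,"px",c[i].round(1),"n",s[i,4],"mean",p.mean(0).round(4),"zmax",p[:,2].max().round(4),"bbox mid",((p.min(0)+p.max(0))/2).round(4),"ext",np.ptp(p,0).round(3))
        for n,hz in [("cup",.134),("sugar_jar",.138)]:
            m=(pts[...,2]>.124)&(pts[...,2]<.146)&roi
        k,l,s,c=cv2.connectedComponentsWithStats(m.astype(np.uint8))
        for i in range(1,k):
            if s[i,4]<15: continue
            p=pts[l==i]; print(cam,"tall",s[i,4],p.mean(0).round(4),"mid",((p.min(0)+p.max(0))/2).round(4),"ext",np.ptp(p,0).round(3))
        out[cam]=(im,d,pts,roi)
    return out
E
python3 - <<'E'
from m import *
o=measure("1")
for cam in ["top","scene"]:
    im,d,pts,roi=o[cam]
    m=((pts[...,2]>.07)&(pts[...,2]<.095)&(pts[...,0]>.35)&(pts[...,0]<.8)&(abs(pts[...,1])<.4))
    xy=pts[m][:,:2].astype(np.float32)
    k=cv2.minAreaRect(xy); print(cam,k)
    print("deck z",np.median(pts[m][:,2]))
P=camera_params("top")
g=np.array([[72,140],[668,65],[713,358],[100,440]])/3.3+[190,140]
c=np.array([ray_z(P,u,v,.086) for u,v in g]); print(c.round(4), c.mean(0))
print(np.linalg.norm(np.diff(c,axis=0),axis=1))
E
```

```text
top cap1 px [321.9 239.8] n 56 mean [ 0.4921 -0.0268  0.099 ] zmax 0.1144 bbox mid [ 0.495  -0.0272  0.0948] ext [0.029 0.032 0.039]
top cap2 px [284.6 193.3] n 61 mean [0.6448 0.0944 0.0949] zmax 0.1146 bbox mid [0.6494 0.0968 0.0939] ext [0.028 0.032 0.041]
top cap3 px [282.  221.1] n 52 mean [0.5527 0.1015 0.0966] zmax 0.1132 bbox mid [0.5569 0.1045 0.0929] ext [0.029 0.031 0.041]
top tall 218 [ 0.5789 -0.0672  0.1378] mid [ 0.5791 -0.0671  0.1357] ext [0.05 0.05 0.02]
top tall 68 [0.5779 0.0228 0.1327] mid [0.5763 0.0222 0.1326] ext [0.05  0.047 0.016]
scene cap1 px [304.8 249.2] n 154 mean [ 0.507  -0.0335  0.0956] zmax 0.111 bbox mid [ 0.5009 -0.03    0.094 ] ext [0.035 0.034 0.034]
scene cap1 px [311.6 282.3] n 144 mean [ 0.5951 -0.0817  0.1043] zmax 0.1244 bbox mid [ 0.5881 -0.0761  0.1041] ext [0.035 0.036 0.041]
scene cap2 px [383.  263.3] n 172 mean [0.6592 0.0895 0.095 ] zmax 0.1133 bbox mid [0.6522 0.0952 0.0943] ext [0.042 0.035 0.038]
scene cap3 px [360.5 237.4] n 149 mean [0.5674 0.0974 0.0954] zmax 0.1101 bbox mid [0.5633 0.1041 0.0931] ext [0.034 0.037 0.034]
scene tall 155 [0.5754 0.0204 0.1308] mid [0.5764 0.0205 0.1316] ext [0.051 0.052 0.015]
scene tall 378 [ 0.5822 -0.0709  0.1364] mid [ 0.5807 -0.0696  0.1333] ext [0.052 0.052 0.018]
top ((0.5748491287231445, 0.020951032638549805), (0.308118999004364, 0.6077083945274353), 7.788437366485596)
deck z 0.07828287917905419
scene ((0.5738275051116943, 0.020051807165145874), (0.30847176909446716, 0.6091263890266418), 7.832049369812012)
deck z 0.07713569325977687
[[ 0.6831  0.3347  0.086 ]
 [ 0.7615 -0.2587  0.086 ]
 [ 0.4669 -0.296   0.086 ]
 [ 0.3851  0.2965  0.086 ]] [0.57413865 0.01911463 0.086     ]
[0.59852063 0.29695491 0.59804986]
```

Request:
servo_tool(
  travel=[
    [0, 0, 0],
    [0, 0, 0],
    [0, 0, 0],
    [0, 0, 0],
    [0, 0, 0],
  ],
  delta_rot=[
    [0, 0, -8.4],
    [0, 0, -8.4],
    [0, 0, -8.4],
    [0, 0, -8.4],
    [0, 0, -8.4],
  ],
  claw=[22, 22, 22, 22, 22],
)

```text
t: 1.1
tool_pos: [0.2392, -0.5774, 0.2055]
tool_rot: [0.844, 0.536, -0.0, -0.0]
ft_force: [0.1, 0.5, 0.9]
gripper_width: 0.0574
```

Request:
servo_tool(
  travel=[
    [0, 0, 0],
    [0, 0, 0],
    [0, 0, 0],
    [0, 0, 0],
    [0, 0, 0],
  ],
  delta_rot=[
    [0, 0, -8.4],
    [0, 0, -8.4],
    [0, 0, -8.4],
    [0, 0, -8.1],
    [0, 0, 0],
  ],
  claw=[22, 22, 22, 22, 22],
)

```text
t: 1.6
tool_pos: [0.2391, -0.5775, 0.2054]
tool_rot: [0.656, 0.754, 0.0, -0.0]
ft_force: [0.5, 0.2, 0.6]
gripper_width: 0.0212
```

Request:
servo_tool(
  travel=[
    [4, 2.4, 0],
    [4, 2.4, 0],
    [4, 2.4, 0],
    [4, 2.4, 0],
    [4, 2.4, 0],
  ],
  delta_rot=[
    [0, 0, 0],
    [0, 0, 0],
    [0, 0, 0],
    [0, 0, 0],
    [0, 0, 0],
  ],
  claw=[22, 22, 22, 22, 22],
)

```text
t: 2.1
tool_pos: [0.3314, -0.3612, 0.2056]
tool_rot: [0.659, 0.752, -0.0, 0.0]
ft_force: [0.4, -0.1, -0.7]
gripper_width: 0.0205
```

Request:
servo_tool(
  travel=[
    [4, 2.4, 0],
    [4, 2.4, 0],
    [4, 2.4, 0],
    [4, 2.4, 0],
    [0, 0, 0],
  ],
  delta_rot=[
    [0, 0, 0],
    [0, 0, 0],
    [0, 0, 0],
    [0, 0, 0],
    [0, 0, 0],
  ],
  claw=[22, 22, 22, 22, 22],
)

```text
t: 2.6
tool_pos: [0.4063, -0.1864, 0.2059]
tool_rot: [0.657, 0.754, 0.001, 0.0]
ft_force: [-0.3, -1.1, -1.0]
gripper_width: 0.0206
```

```bash
cat > st.py <<'E'
from h import *
def S(p): 
    d=np.array(p)[:2]-[.5743,.0198]; return np.array([d@[.9907,.1357],d@[-.1357,.9907]])
if __name__=="__main__":
    s=state(); a=R.from_quat(s["tool_rot"]).as_matrix()
    print("t",s["t"],"stand xy",S(s["tool_pos"]).round(4),"z",s["tool_pos"][2].round(4),"yaw x",np.degrees(np.arctan2(a[1,0],a[0,0])).round(2),"tilt",a[:,2].round(3),"q",s["q"].round(2),s["gripper_width"])
E
python3 st.py
```

```text
t 2.6 stand xy [-0.1944 -0.1815] z 0.2059 yaw x 97.92 tilt [ 0.001  0.    -1.   ] q [ 0.86  0.12 -0.54  2.02  0.07  1.02  0.43] 0.02058086109228208
```

Request:
servo_tool(
  travel=[
    [4, 2.25, 0],
    [4, 2.25, 0],
    [4, 2.25, 0],
    [4, 2.25, 0],
    [3.9, 2.25, 0],
  ],
  delta_rot=[
    [0, 0, 0],
    [0, 0, 0],
    [0, 0, 0],
    [0, 0, 0],
    [0, 0, 0],
  ],
  claw=[22, 22, 22, 22, 22],
)

```text
t: 3.1
tool_pos: [0.4892, 0.0226, 0.2057]
tool_rot: [0.659, 0.752, 0.0, 0.0]
ft_force: [0.9, -0.7, 0.3]
gripper_width: 0.0206
```

```bash
python3 st.py
```

```text
t 3.1 stand xy [-0.0839  0.0143] z 0.2057 yaw x 97.5 tilt [ 0. -0. -1.] q [ 0.51  0.23 -0.7   1.92  0.17  1.05 -0.14] 0.020609465031956535
```

Request:
servo_tool(
  travel=[
    [0, 0, 4],
    [0, 0, 3],
  ],
  delta_rot=[
    [0, 0, 0],
    [0, 0, 0],
  ],
  claw=[22, 22],
)

```text
t: 3.3
tool_pos: [0.489, 0.0221, 0.1342]
tool_rot: [0.658, 0.753, 0.0, 0.0]
ft_force: [0.2, -1.2, -0.1]
gripper_width: 0.021
```

```bash
python3 st.py; python3 - <<'E'
from h import *
im,d=read_camera("wrist"); cv2.imwrite("pics/w1.png",im)
im,d=read_camera("scene"); cv2.imwrite("pics/s1.png",cv2.resize(im[140:340,200:440],(720,600)))
E
python3 st.py
```

```text
t 3.3 stand xy [-0.0842  0.0139] z 0.1342 yaw x 97.65 tilt [ 0.001  0.    -1.   ] q [ 0.47  0.33 -0.67  2.    0.26  0.9  -0.21] 0.020954705156663936
t 3.4 stand xy [-0.0865  0.013 ] z 0.1326 yaw x 97.61 tilt [-0.005  0.001 -1.   ] q [ 0.47  0.33 -0.67  2.    0.26  0.9  -0.21] 0.02079328786364757
```

View pics/w1.png

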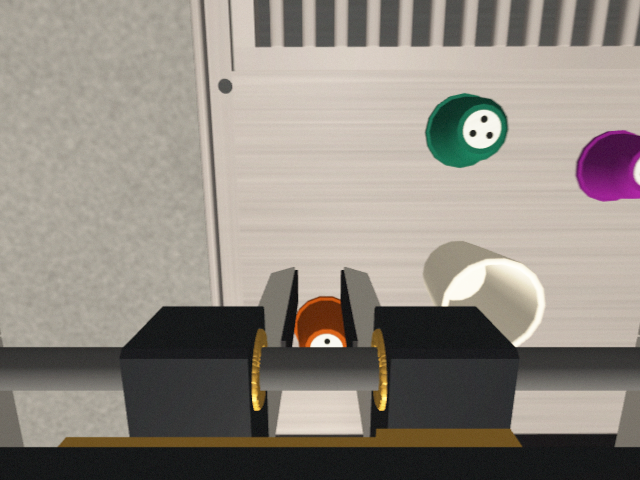

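View pics/s1.png

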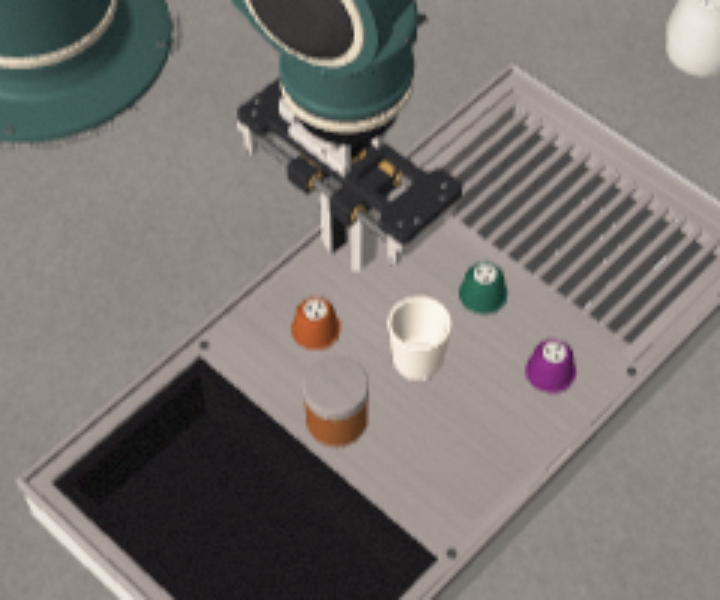

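Request:
servo_tool(
  travel=[
    [0, 0.1, 2.5],
    [0, 0.1, 2.3],
    [0, 0, 0],
  ],
  delta_rot=[
    [0, 0, 0],
    [0, 0, 0],
    [0, 0, 0],
  ],
  claw=[22, 22, 22],
)

```text
t: 3.7
tool_pos: [0.4901, 0.0209, 0.0868]
tool_rot: [0.658, 0.753, -0.001, -0.001]
ft_force: [0.7, 1.3, 0.6]
gripper_width: 0.0204
```

```bash
python3 st.py;python3 st.py
```

```text
t 3.7 stand xy [-0.0832  0.0125] z 0.0868 yaw x 97.63 tilt [-0.002  0.    -1.   ] q [ 0.43  0.41 -0.64  2.03  0.33  0.81 -0.27] 0.020399660441024366
t 3.7 stand xy [-0.0832  0.0125] z 0.0868 yaw x 97.63 tilt [-0.002  0.    -1.   ] q [ 0.43  0.41 -0.64  2.03  0.33  0.81 -0.27] 0.020399660441024366
```

Request:
servo_tool(
  travel=[
    [-0.5, 0, 0.25],
    [-1, 0, 0],
    [-0.8, 0, 0],
    [-1, 0, 0],
    [-1, 0, 0],
  ],
  delta_rot=[
    [0, 0, 0],
    [0, 0, 0],
    [0, 0, 0],
    [0, 0, 0],
    [0, 0, 0],
  ],
  claw=[22, 22, 22, 22, 22],
)

```text
t: 4.2
tool_pos: [0.4969, -0.0224, 0.0854]
tool_rot: [0.658, 0.753, 0.0, 0.0]
ft_force: [-0.0, 0.5, 1.1]
gripper_width: 0.0208
```

```bash
python3 st.py; cat > look.py <<'E'
import sys
from m import *
from st import S
im,d=read_camera("wrist"); cv2.imwrite(f"pics/w{sys.argv[1]}.png",im)
im,d=read_camera("scene"); cv2.imwrite(f"pics/s{sys.argv[1]}.png",cv2.resize(im[140:400,200:470],(623,600)))
E
python3 look.py 2
```

```text
t 4.2 stand xy [-0.0824 -0.0314] z 0.0854 yaw x 97.76 tilt [ 0.001 -0.    -1.   ] q [ 0.5   0.42 -0.62  2.01  0.34  0.81 -0.18] 0.020844433722374503
```

View pics/w2.png

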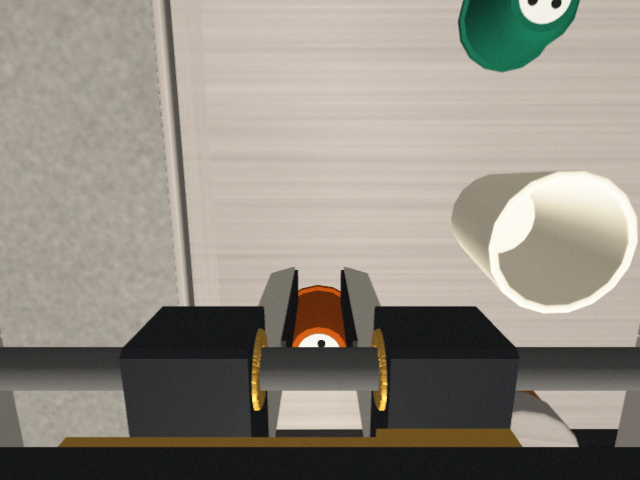

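View pics/s2.png

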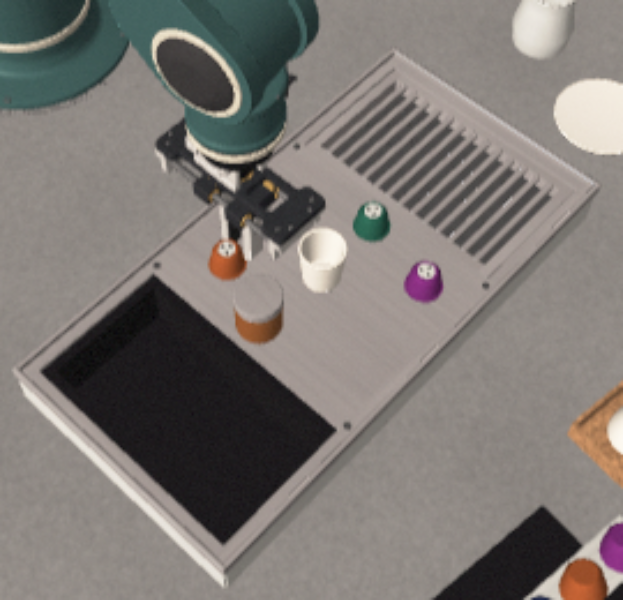

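Request:
servo_tool(
  travel=[
    [-1.2, 0, 0],
    [-1.3, 0, 0],
    [-1.4, 0, 0],
    [-1.5, 0, 0],
    [-1.6, 0, 0],
  ],
  delta_rot=[
    [0, 0, 0],
    [0, 0, 0],
    [0, 0, 0],
    [0, 0, 0],
    [0, 0, 0],
  ],
  claw=[22, 22, 22, 22, 22],
)

```text
t: 4.8
tool_pos: [0.5062, -0.0921, 0.0849]
tool_rot: [0.657, 0.753, -0.0, -0.0]
ft_force: [0.4, 0.0, 0.7]
gripper_width: 0.0206
```

```bash
python3 st.py
```

```text
t 4.8 stand xy [-0.0827 -0.1016] z 0.0849 yaw x 97.79 tilt [-0.  0. -1.] q [ 0.61  0.44 -0.6   1.97  0.34  0.82 -0.04] 0.020624735470983962
```

Request:
servo_tool(
  travel=[
    [-1.8, 0, 0],
    [-2, 0, 0],
    [-2, 0, 0],
    [0, 0, 0],
    [0, 0, 0],
  ],
  delta_rot=[
    [0, 0, 0],
    [0, 0, 0],
    [0, 0, 0],
    [0, 0, 0],
    [0, 0, 0],
  ],
  claw=[22, 22, 22, 22, 22],
)

```text
t: 5.3
tool_pos: [0.5138, -0.1487, 0.0848]
tool_rot: [0.658, 0.753, 0.0, -0.0]
ft_force: [-1.0, 0.2, -0.8]
gripper_width: 0.0205
```

```bash
python3 st.py;python3 look.py 3
```

```text
t 5.3 stand xy [-0.0828 -0.1587] z 0.0848 yaw x 97.75 tilt [-0.  0. -1.] q [ 0.69  0.47 -0.58  1.93  0.34  0.84  0.07] 0.02048016575997896
```

View pics/s3.png

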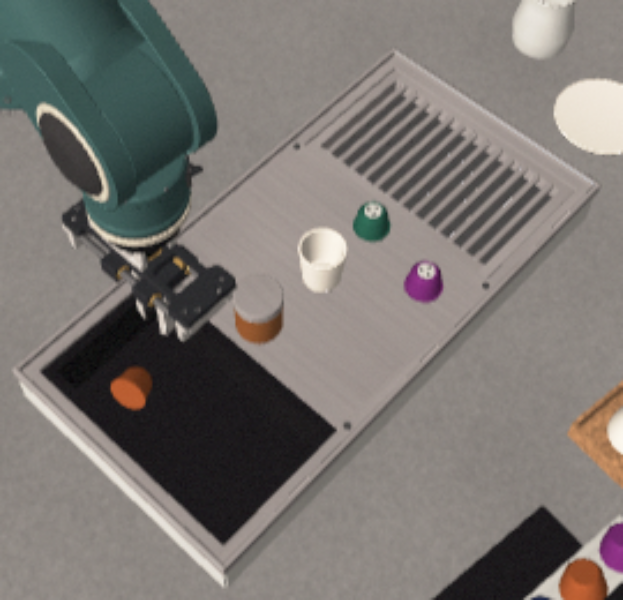

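View pics/w3.png

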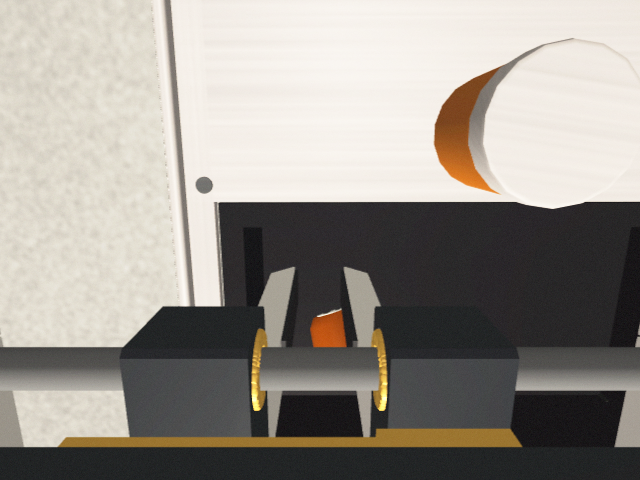

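Request:
servo_tool(
  travel=[
    [0, 0, -4],
    [0, 0, -4],
    [0, 0, -3],
    [2, 1.2, 0],
    [4, 2.4, 0],
  ],
  delta_rot=[
    [0, 0, 0],
    [0, 0, 0],
    [0, 0, 0],
    [0, 0, 0],
    [0, 0, 0],
  ],
  claw=[22, 22, 22, 22, 22],
)

```text
t: 5.9
tool_pos: [0.5415, -0.0857, 0.1959]
tool_rot: [0.659, 0.752, -0.0, 0.001]
ft_force: [1.6, 0.1, -1.1]
gripper_width: 0.0205
```

Request:
servo_tool(
  travel=[
    [4, 2.4, 0],
    [4, 2.4, 0],
    [4, 2.4, 0],
    [4, 2.4, 0],
    [4, 2.4, 0],
  ],
  delta_rot=[
    [0, 0, 0],
    [0, 0, 0],
    [0, 0, 0],
    [0, 0, 0],
    [0, 0, 0],
  ],
  claw=[22, 22, 22, 22, 22],
)

```text
t: 6.4
tool_pos: [0.6334, 0.1331, 0.1949]
tool_rot: [0.657, 0.754, -0.0, -0.0]
ft_force: [0.6, -0.8, 0.7]
gripper_width: 0.0206
```

Request:
servo_tool(
  travel=[
    [2, 1.2, 0],
    [0, 0, 0],
  ],
  delta_rot=[
    [0, 0, 0],
    [0, 0, 0],
  ],
  claw=[22, 22],
)

```text
t: 6.6
tool_pos: [0.6419, 0.1572, 0.1946]
tool_rot: [0.655, 0.755, 0.001, -0.001]
ft_force: [-0.7, 0.2, 0.5]
gripper_width: 0.0206
```

```bash
python3 st.py; python3 look.py 4; python3 st.py
```

```text
t 6.6 stand xy [0.0856 0.127 ] z 0.1946 yaw x 98.14 tilt [-0.001  0.002 -1.   ] q [ 0.17  0.58 -0.67  1.51  0.37  1.19 -0.42] 0.02055837118877236
t 6.7 stand xy [0.0851 0.1228] z 0.1946 yaw x 97.91 tilt [-0.001  0.    -1.   ] q [ 0.18  0.57 -0.67  1.51  0.37  1.19 -0.42] 0.021019551553546182
```

View pics/w4.png

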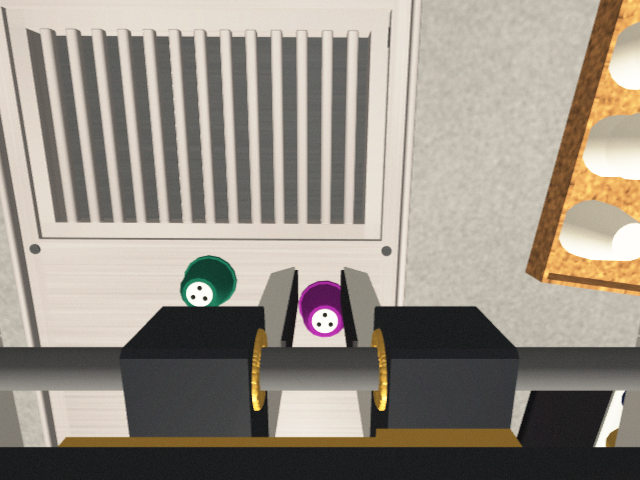

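Request:
servo_tool(
  travel=[
    [0, 0.1, 4],
    [0, 0.1, 4],
    [0, 0, 2.5],
    [0, 0, 0.5],
    [-1, 0, 0],
  ],
  delta_rot=[
    [0, 0, 0],
    [0, 0, 0],
    [0, 0, 0],
    [0, 0, 0],
    [0, 0, 0],
  ],
  claw=[22, 22, 22, 22, 22],
)

```text
t: 7.2
tool_pos: [0.6453, 0.1429, 0.0852]
tool_rot: [0.657, 0.754, -0.0, -0.0]
ft_force: [0.2, -0.2, 0.9]
gripper_width: 0.0208
```

```bash
python3 st.py
```

```text
t 7.2 stand xy [0.087  0.1123] z 0.0852 yaw x 97.87 tilt [-0.001  0.    -1.   ] q [ 0.16  0.69 -0.62  1.6   0.45  1.   -0.46] 0.020782855939777144
```

Request:
servo_tool(
  travel=[
    [-1, 0, 0],
    [-0.8, 0, 0],
    [-1, 0, 0],
    [-1.2, 0, 0],
    [-1.2, 0, 0],
  ],
  delta_rot=[
    [0, 0, 0],
    [0, 0, 0],
    [0, 0, 0],
    [0, 0, 0],
    [0, 0, 0],
  ],
  claw=[22, 22, 22, 22, 22],
)

```text
t: 7.7
tool_pos: [0.6531, 0.0899, 0.0853]
tool_rot: [0.657, 0.754, 0.0, 0.0]
ft_force: [-0.4, 2.0, 1.2]
gripper_width: 0.0206
```

```bash
python3 st.py; python3 look.py 5; python3 st.py
```

```text
t 7.7 stand xy [0.0876 0.0588] z 0.0853 yaw x 97.79 tilt [ 0.  0. -1.] q [ 0.24  0.68 -0.61  1.6   0.45  1.   -0.38] 0.020594430463905723
t 7.8 stand xy [0.0876 0.0573] z 0.085 yaw x 97.66 tilt [ 0.    -0.001 -1.   ] q [ 0.24  0.68 -0.61  1.6   0.45  1.   -0.38] 0.020759142069425945
```

View pics/w5.png

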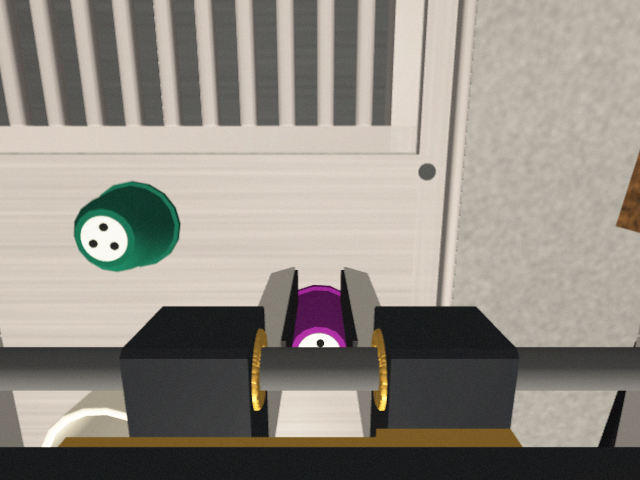

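Purple is cradled at the centre (320, 320). Sweep on from y 0.057 to −0.158.

Request:
servo_tool(
  travel=[
    [-1.2, 0, 0],
    [-1.4, 0, 0],
    [-1.5, 0, 0],
    [-1.5, 0, 0],
    [-1.5, 0, 0],
  ],
  delta_rot=[
    [0, 0, 0],
    [0, 0, 0],
    [0, 0, 0],
    [0, 0, 0],
    [0, 0, 0],
  ],
  claw=[22, 22, 22, 22, 22],
)

```text
t: 8.3
tool_pos: [0.6626, 0.019, 0.0849]
tool_rot: [0.658, 0.753, -0.0, -0.0]
ft_force: [-0.9, 0.8, 1.4]
gripper_width: 0.0206
```

Request:
servo_tool(
  travel=[
    [-1.5, 0, 0],
    [-1.5, 0, 0],
    [-1.5, 0, 0],
    [-1.5, 0, 0],
    [-1.5, 0, 0],
  ],
  delta_rot=[
    [0, 0, 0],
    [0, 0, 0],
    [0, 0, 0],
    [0, 0, 0],
    [0, 0, 0],
  ],
  claw=[22, 22, 22, 22, 22],
)

```text
t: 8.8
tool_pos: [0.6728, -0.0549, 0.0849]
tool_rot: [0.657, 0.754, 0.0, -0.0]
ft_force: [0.1, 0.1, -0.4]
gripper_width: 0.0209
```

```bash
python3 st.py; python3 look.py 6
```

```text
t 8.8 stand xy [ 0.0874 -0.0874] z 0.0849 yaw x 97.8 tilt [-0.  0. -1.] q [ 0.44  0.71 -0.6   1.56  0.45  1.02 -0.15] 0.0208574499628458
```

View pics/s6.png

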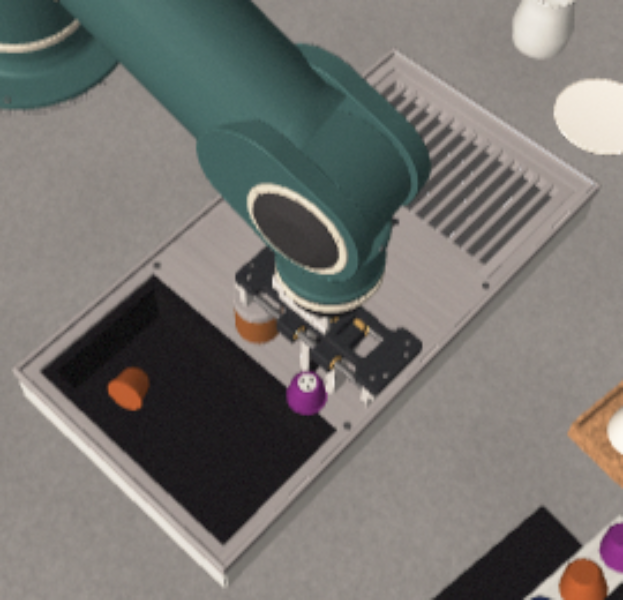

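Purple is at the pan edge (307, 393). Finish it.

Request:
servo_tool(
  travel=[
    [-1.5, 0, 0],
    [-1.8, 0, 0],
    [-2, 0, 0],
    [-1.6, 0, 0],
    [0, 0, 0],
  ],
  delta_rot=[
    [0, 0, 0],
    [0, 0, 0],
    [0, 0, 0],
    [0, 0, 0],
    [0, 0, 0],
  ],
  claw=[22, 22, 22, 22, 22],
)

```text
t: 9.4
tool_pos: [0.682, -0.1257, 0.0846]
tool_rot: [0.659, 0.752, -0.001, 0.0]
ft_force: [0.5, 0.3, -0.1]
gripper_width: 0.0211
```

Request:
servo_tool(
  travel=[
    [0, 0, -4],
    [0, 0, -4],
    [0, 0, -3],
    [0, 0, 0],
  ],
  delta_rot=[
    [0, 0, 0],
    [0, 0, 0],
    [0, 0, 0],
    [0, 0, 0],
  ],
  claw=[22, 22, 22, 22],
)

```text
t: 9.8
tool_pos: [0.6838, -0.1213, 0.1996]
tool_rot: [0.657, 0.754, 0.002, 0.002]
ft_force: [0.6, -0.0, 0.1]
gripper_width: 0.0211
```

```bash
python3 st.py; python3 look.py 7
```

```text
t 9.8 stand xy [ 0.0894 -0.1547] z 0.1996 yaw x 97.84 tilt [ 0.006 -0.001 -1.   ] q [ 0.54  0.62 -0.64  1.41  0.38  1.22  0.01] 0.021057774068467285
```

View pics/s7.png

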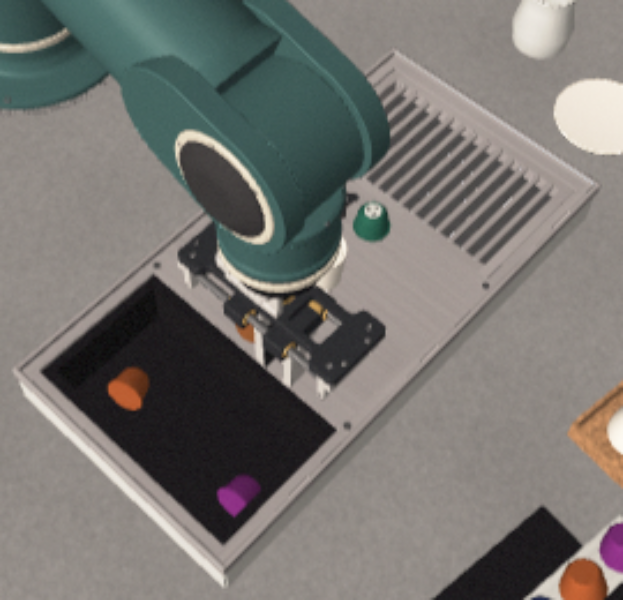

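Request:
servo_tool(
  travel=[
    [2, -0.5, 0],
    [4, -0.5, 0],
    [4, -0.5, 0],
    [4, -0.5, 0],
    [4, -0.5, 0],
  ],
  delta_rot=[
    [0, 0, 0],
    [0, 0, 0],
    [0, 0, 0],
    [0, 0, 0],
    [0, 0, 0],
  ],
  claw=[22, 22, 22, 22, 22],
)

```text
t: 10.4
tool_pos: [0.6314, 0.0544, 0.1935]
tool_rot: [0.657, 0.754, -0.001, -0.001]
ft_force: [0.6, 0.5, 0.1]
gripper_width: 0.0208
```

Request:
servo_tool(
  travel=[
    [4, -0.4, 0],
    [2.2, -0.4, 0],
    [0, 0, 0],
    [0, 0, 0],
    [0, 0, 0],
  ],
  delta_rot=[
    [0, 0, 0],
    [0, 0, 0],
    [0, 0, -8.4],
    [0, 0, -8.4],
    [0, 0, -8.4],
  ],
  claw=[22, 22, 22, 22, 22],
)

```text
t: 10.9
tool_pos: [0.6156, 0.1136, 0.1935]
tool_rot: [0.474, 0.881, -0.001, -0.001]
ft_force: [0.1, -0.2, 0.5]
gripper_width: 0.0206
```

Request:
servo_tool(
  travel=[
    [0, 0, 0],
    [0, 0, 0],
    [0, 0, 0],
    [0, 0, 0],
    [0, 0, 0],
  ],
  delta_rot=[
    [0, 0, -8.4],
    [0, 0, -8.4],
    [0, 0, -8.4],
    [0, 0, -8.4],
    [0, 0, -8.4],
  ],
  claw=[22, 22, 22, 22, 22],
)

```text
t: 11.4
tool_pos: [0.6157, 0.1133, 0.1935]
tool_rot: [0.127, 0.992, -0.0, -0.001]
ft_force: [0.8, -0.6, 1.2]
gripper_width: 0.0203
```

Request:
servo_tool(
  travel=[
    [0, 0, 0],
    [0, 0, 0],
    [0, 0, 0],
    [0, 0, 0],
  ],
  delta_rot=[
    [0, 0, -8.4],
    [0, 0, -8.4],
    [0, 0, -6],
    [0, 0, 0],
  ],
  claw=[22, 22, 22, 22],
)

```text
t: 11.8
tool_pos: [0.6158, 0.1132, 0.1935]
tool_rot: [-0.069, 0.998, 0.0, -0.001]
ft_force: [0.4, -0.1, -0.2]
gripper_width: 0.0207
```

```bash
python3 st.py; python3 look.py 8; python3 st.py
```

```text
t 11.8 stand xy [0.0538 0.0869] z 0.1935 yaw x -172.06 tilt [-0.002  0.001 -1.   ] q [ 0.47  0.65 -1.04  1.6   0.58  1.24  1.04] 0.02065971091332446
t 11.9 stand xy [0.054  0.0869] z 0.194 yaw x -172.37 tilt [-0.001  0.    -1.   ] q [ 0.47  0.65 -1.04  1.6   0.58  1.24  1.03] 0.021103135926025803
```

View pics/w8.png

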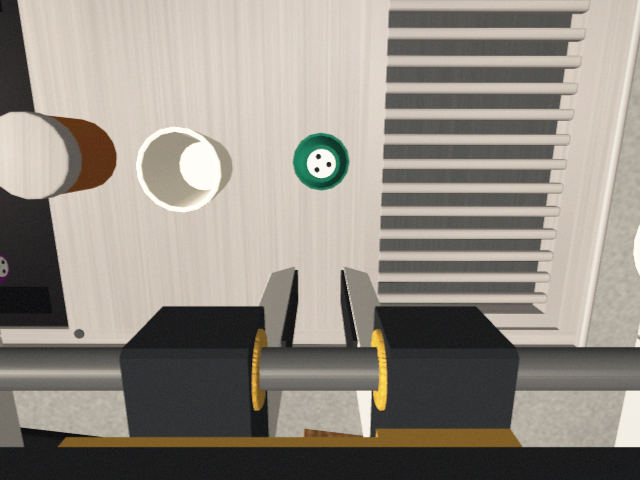

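Request:
servo_tool(
  travel=[
    [0, 0, 4],
    [0, 0, 4],
    [0, 0, 2.5],
    [0, 0, 0.4],
    [1, 0, 0],
  ],
  delta_rot=[
    [0, 0, 0],
    [0, 0, 0],
    [0, 0, 0],
    [0, 0, 0],
    [0, 0, 0],
  ],
  claw=[22, 22, 22, 22, 22],
)

```text
t: 12.4
tool_pos: [0.6066, 0.1123, 0.086]
tool_rot: [-0.067, 0.998, 0.0, -0.0]
ft_force: [0.2, 0.1, 0.9]
gripper_width: 0.0205
```

```bash
python3 st.py
```

```text
t 12.4 stand xy [0.0446 0.0873] z 0.086 yaw x -172.29 tilt [-0.     0.001 -1.   ] q [ 0.43  0.74 -0.95  1.71  0.69  1.06  0.95] 0.020524152795253738
```

Request:
servo_tool(
  travel=[
    [1, 0, 0],
    [0.8, 0, 0],
    [1, 0, 0],
    [1, 0, 0],
    [1, 0, 0],
  ],
  delta_rot=[
    [0, 0, 0],
    [0, 0, 0],
    [0, 0, 0],
    [0, 0, 0],
    [0, 0, 0],
  ],
  claw=[22, 22, 22, 22, 22],
)

```text
t: 12.9
tool_pos: [0.5583, 0.1051, 0.0863]
tool_rot: [-0.068, 0.998, -0.0, 0.0]
ft_force: [1.1, -0.3, 0.9]
gripper_width: 0.021
```

```bash
python3 st.py; python3 look.py 9; python3 st.py
```

```text
t 12.9 stand xy [-0.0043  0.0867] z 0.0863 yaw x -172.21 tilt [ 0.001 -0.    -1.   ] q [ 0.49  0.68 -0.99  1.83  0.67  1.    0.93] 0.020961650119589958
t 13.0 stand xy [-0.0047  0.0867] z 0.0861 yaw x -172.18 tilt [-0.    -0.001 -1.   ] q [ 0.49  0.68 -0.99  1.83  0.67  1.    0.93] 0.021138346310720153
```

View pics/w9.png

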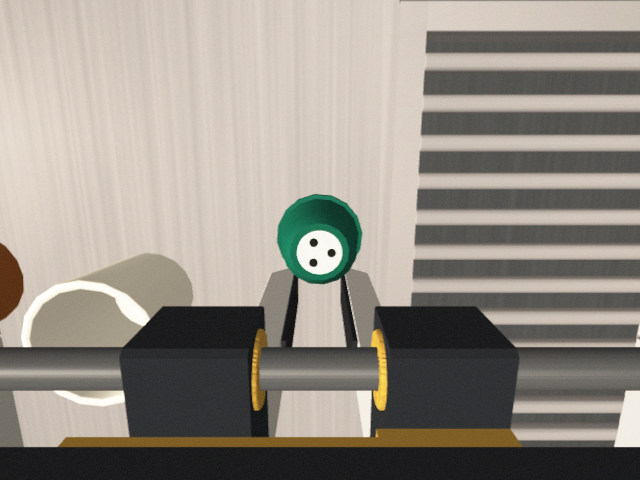

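Request:
servo_tool(
  travel=[
    [1, 0, 0],
    [1.2, 0, 0],
    [1.2, 0, 0],
    [1, 0, 0],
    [0.6, 0, 0],
  ],
  delta_rot=[
    [0, 0, 0],
    [0, 0, 0],
    [0, 0, 0],
    [0, 0, 0],
    [0, 0, 0],
  ],
  claw=[22, 22, 22, 22, 22],
)

```text
t: 13.5
tool_pos: [0.5083, 0.0983, 0.0859]
tool_rot: [-0.068, 0.998, -0.0, -0.0]
ft_force: [0.5, 0.3, 0.2]
gripper_width: 0.0209
```

Request:
servo_tool(
  travel=[
    [0, 0, 0],
    [-1.5, 0, 0],
    [-1.5, 0, -3],
    [0, 0, -4],
    [0, 0, -4],
  ],
  delta_rot=[
    [0, 0, 0],
    [0, 0, 0],
    [0, 0, 0],
    [0, 0, 0],
    [0, 0, 0],
  ],
  claw=[22, 22, 22, 22, 22],
)

```text
t: 14.0
tool_pos: [0.5393, 0.103, 0.1971]
tool_rot: [-0.068, 0.998, 0.001, -0.0]
ft_force: [0.3, 0.2, 0.3]
gripper_width: 0.0208
```

```bash
python3 st.py; python3 - <<'E'
from h import *
from st import S
im,d=read_camera("wrist");P=camera_params("wrist"); cv2.imwrite("pics/w10.png",im)
for r in pinpoint("wrist","capsule3_mid")[:2]:
    u,v=np.array(r["location"])*[640,480]; w=ray_z(P,u,v,.093); print(r["confidence"],u,v,w,S(w))
E
```

```text
t 14.0 stand xy [-0.0234  0.0872] z 0.1971 yaw x -172.18 tilt [-0.001  0.001 -1.   ] q [ 0.61  0.52 -1.12  1.79  0.51  1.16  1.03] 0.020831786281879438
0.57 316.992 160.512 [0.48671412 0.09662409 0.093     ] [-0.0763463   0.08799503]
```

View pics/w10.png

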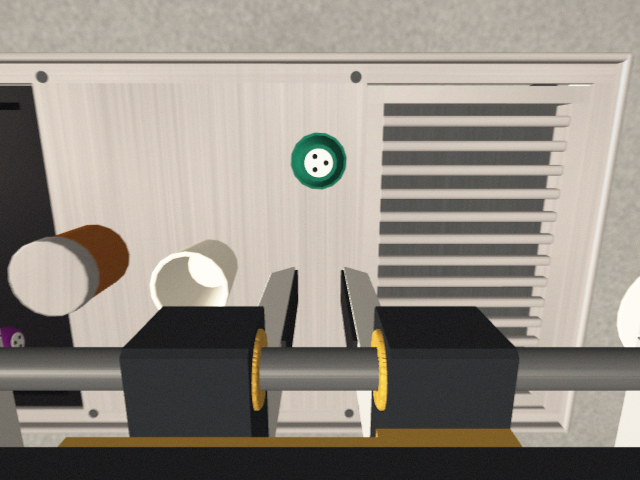

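Request:
servo_tool(
  travel=[
    [0, 0, 0],
    [0, 0, 0],
    [0, 0, 0],
    [0, 0, 0],
    [0, 0, 0],
  ],
  delta_rot=[
    [0, 0, 8.4],
    [0, 0, 8.4],
    [0, 0, 8.4],
    [0, 0, 8.4],
    [0, 0, 8.4],
  ],
  claw=[22, 22, 22, 22, 22],
)

```text
t: 14.6
tool_pos: [0.5393, 0.1026, 0.1957]
tool_rot: [0.297, 0.955, 0.0, -0.0]
ft_force: [0.1, -0.1, 0.1]
gripper_width: 0.0209
```

Request:
servo_tool(
  travel=[
    [0, 0, 0],
    [0, 0, 0],
    [0, 0, 0],
    [0, 0, 0],
    [0, 0, 0],
  ],
  delta_rot=[
    [0, 0, 8.4],
    [0, 0, 8.4],
    [0, 0, 8.4],
    [0, 0, 8.4],
    [0, 0, 8.4],
  ],
  claw=[22, 22, 22, 22, 22],
)

```text
t: 15.1
tool_pos: [0.5392, 0.1026, 0.1956]
tool_rot: [0.619, 0.785, -0.0, -0.0]
ft_force: [-0.7, -0.5, 0.2]
gripper_width: 0.0207
```

Request:
servo_tool(
  travel=[
    [0, 0, 0],
    [2, -1.8, 0],
    [2, -1.8, 0],
    [1.6, -1.8, 0],
    [0, 0, 0],
  ],
  delta_rot=[
    [0, 0, 6],
    [0, 0, 0],
    [0, 0, 0],
    [0, 0, 0],
    [0, 0, 0],
  ],
  claw=[22, 22, 22, 22, 22],
)

```text
t: 15.6
tool_pos: [0.4762, 0.1526, 0.1959]
tool_rot: [0.656, 0.755, -0.0, 0.0]
ft_force: [0.4, 0.4, 0.7]
gripper_width: 0.0206
```

```bash
python3 st.py; python3 look.py 11; python3 st.py
```

```text
t 15.6 stand xy [-0.0792  0.1449] z 0.1959 yaw x 98.0 tilt [-0. -0. -1.] q [ 0.33  0.3  -0.83  1.91  0.25  1.04 -0.46] 0.020581371941948166
t 15.7 stand xy [-0.0774  0.1427] z 0.1959 yaw x 97.83 tilt [ 0. -0. -1.] q [ 0.34  0.3  -0.82  1.91  0.25  1.04 -0.46] 0.020497433017708244
```

View pics/w11.png

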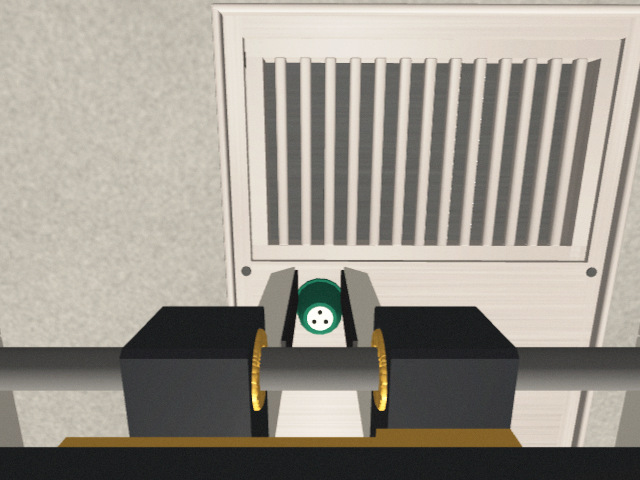

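Request:
servo_tool(
  travel=[
    [0, 0, 4],
    [0, 0, 4],
    [0, 0, 2.6],
    [0, 0, 0.4],
    [-1, 0, 0],
  ],
  delta_rot=[
    [0, 0, 0],
    [0, 0, 0],
    [0, 0, 0],
    [0, 0, 0],
    [0, 0, 0],
  ],
  claw=[22, 22, 22, 22, 22],
)

```text
t: 16.2
tool_pos: [0.4796, 0.1415, 0.086]
tool_rot: [0.657, 0.754, -0.0, -0.001]
ft_force: [-0.3, 0.7, 0.5]
gripper_width: 0.0209
```

```bash
python3 st.py
```

```text
t 16.2 stand xy [-0.0774  0.1334] z 0.086 yaw x 97.88 tilt [-0.001  0.001 -1.   ] q [ 0.26  0.45 -0.74  2.    0.41  0.83 -0.57] 0.020944129725890315
```

Request:
servo_tool(
  travel=[
    [-1, 0, 0],
    [-0.8, 0, 0],
    [-0.8, 0, 0],
    [-1, 0, 0],
    [-1.2, 0, 0],
  ],
  delta_rot=[
    [0, 0, 0],
    [0, 0, 0],
    [0, 0, 0],
    [0, 0, 0],
    [0, 0, 0],
  ],
  claw=[22, 22, 22, 22, 22],
)

```text
t: 16.7
tool_pos: [0.4862, 0.0925, 0.0863]
tool_rot: [0.657, 0.754, 0.0, 0.0]
ft_force: [1.0, 1.0, 0.6]
gripper_width: 0.0204
```

```bash
python3 st.py; python3 look.py 12; python3 st.py
```

```text
t 16.7 stand xy [-0.0774  0.084 ] z 0.0863 yaw x 97.81 tilt [ 0.001  0.    -1.   ] q [ 0.36  0.44 -0.73  2.02  0.4   0.83 -0.47] 0.02042044858630615
t 16.8 stand xy [-0.0775  0.0829] z 0.086 yaw x 97.68 tilt [-0.    -0.001 -1.   ] q [ 0.36  0.44 -0.73  2.02  0.4   0.83 -0.47] 0.020526188141949737
```

View pics/w12.png

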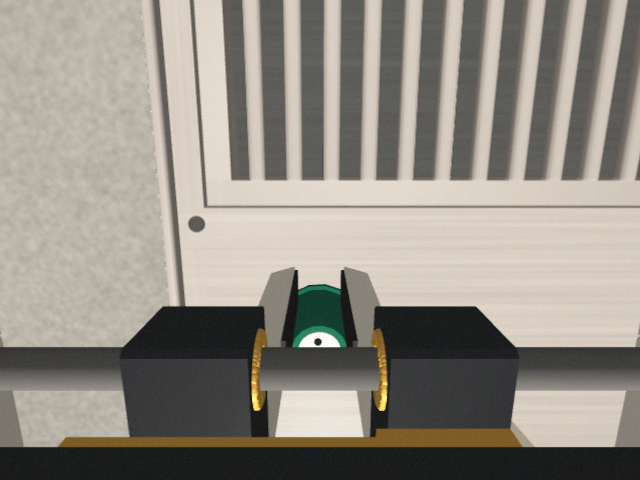

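Request:
servo_tool(
  travel=[
    [-1.2, 0, 0.1],
    [-1.4, 0, 0],
    [-1.5, 0, 0],
    [-1.5, 0, 0],
    [-1.5, 0, 0],
  ],
  delta_rot=[
    [0, 0, 0],
    [0, 0, 0],
    [0, 0, 0],
    [0, 0, 0],
    [0, 0, 0],
  ],
  claw=[22, 22, 22, 22, 22],
)

```text
t: 17.3
tool_pos: [0.4957, 0.0216, 0.0849]
tool_rot: [0.657, 0.754, -0.0, -0.0]
ft_force: [-0.3, 0.3, 1.3]
gripper_width: 0.0207
```

Request:
servo_tool(
  travel=[
    [-1.5, 0, 0],
    [-1.5, 0, 0],
    [-1.5, 0, 0],
    [-1.5, 0, 0],
    [-1.5, 0, 0],
  ],
  delta_rot=[
    [0, 0, 0],
    [0, 0, 0],
    [0, 0, 0],
    [0, 0, 0],
    [0, 0, 0],
  ],
  claw=[22, 22, 22, 22, 22],
)

```text
t: 17.8
tool_pos: [0.5057, -0.0527, 0.0849]
tool_rot: [0.657, 0.754, -0.0, -0.0]
ft_force: [0.3, 1.1, 2.0]
gripper_width: 0.0205
```

```bash
python3 st.py; python3 look.py 13; python3 st.py
```

```text
t 17.8 stand xy [-0.0778 -0.0625] z 0.0849 yaw x 97.79 tilt [-0.  0. -1.] q [ 0.62  0.46 -0.7   1.99  0.4   0.83 -0.17] 0.020501085542105706
t 17.9 stand xy [-0.0779 -0.0636] z 0.0848 yaw x 97.64 tilt [-0. -0. -1.] q [ 0.62  0.46 -0.7   1.99  0.4   0.83 -0.17] 0.02098951345312785
```

View pics/s13.png

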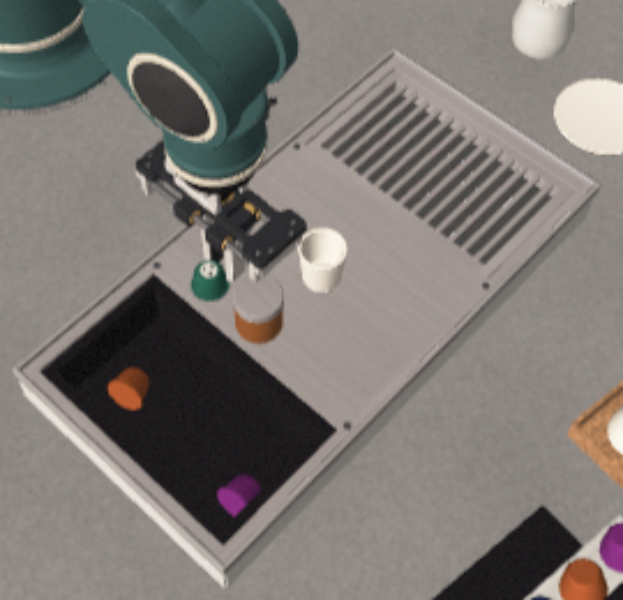

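Request:
servo_tool(
  travel=[
    [-1, 0, 0],
    [-1, 0, 0],
    [-1, 0, 0],
    [-1, 0, 0],
    [-1, 0, 0],
  ],
  delta_rot=[
    [0, 0, 0],
    [0, 0, 0],
    [0, 0, 0],
    [0, 0, 0],
    [0, 0, 0],
  ],
  claw=[22, 22, 22, 22, 22],
)

```text
t: 18.4
tool_pos: [0.5126, -0.1017, 0.0849]
tool_rot: [0.657, 0.754, 0.0, -0.0]
ft_force: [0.8, 0.9, 0.9]
gripper_width: 0.021
```

Request:
servo_tool(
  travel=[
    [-1, 0, 0],
    [-1, 0, 0],
    [-1, 0, 0],
    [-1, 0, 0],
    [0, 0, 0],
  ],
  delta_rot=[
    [0, 0, 0],
    [0, 0, 0],
    [0, 0, 0],
    [0, 0, 0],
    [0, 0, 0],
  ],
  claw=[22, 22, 22, 22, 22],
)

```text
t: 18.9
tool_pos: [0.518, -0.142, 0.0848]
tool_rot: [0.658, 0.753, -0.0, 0.0]
ft_force: [0.4, -0.9, -0.2]
gripper_width: 0.0211
```

Request:
servo_tool(
  travel=[
    [0, 0, -2],
    [0, 0, -4],
    [0, 0, -4],
    [0, 0, -4],
    [0, 0, 0],
  ],
  delta_rot=[
    [0, 0, 0],
    [0, 0, 0],
    [0, 0, 0],
    [0, 0, 0],
    [0, 0, 0],
  ],
  claw=[22, 22, 22, 22, 22],
)

```text
t: 19.4
tool_pos: [0.52, -0.1402, 0.2297]
tool_rot: [0.657, 0.754, 0.001, 0.003]
ft_force: [0.3, -0.9, -1.0]
gripper_width: 0.0208
```

Request:
servo_tool(
  travel=[
    [3, 0, 0],
    [4, 0, 0],
    [4, 0, 0],
    [4, 0, 0],
    [0, 0, 0],
  ],
  delta_rot=[
    [0, 0, 0],
    [0, 0, 0],
    [0, 0, 0],
    [0, 0, 0],
    [0, 0, 0],
  ],
  claw=[22, 22, 22, 22, 22],
)

```text
t: 19.9
tool_pos: [0.4966, 0.0133, 0.2251]
tool_rot: [0.655, 0.756, 0.0, -0.0]
ft_force: [0.4, 0.3, 1.2]
gripper_width: 0.0206
```

```bash
python3 st.py; python3 - <<'E'
from m import *
from st import S
measure("14")
im=cv2.imread("pics/scene14.png"); cv2.imwrite("pics/s14.png",cv2.resize(im[140:400,200:470],(623,600)))
P=camera_params("top")
for n,z in [("capsule1_mid",.03),("capsule2_mid",.03),("capsule3_mid",.03)]:
    for c in ["top","scene"]:
        for r in pinpoint(c,n)[:1]:
            u,v=np.array(r["location"])*[640,480]; print(n,c,r["confidence"],u,v,S(ray_z(camera_params(c),u,v,z)))
E
```

```text
t 19.9 stand xy [-0.0779  0.0042] z 0.2251 yaw x 98.2 tilt [ 0.     0.001 -1.   ] q [ 0.65  0.25 -0.85  1.88  0.21  1.1  -0.14] 0.020563961021715
top cap1 px [376.1 231. ] n 96 mean [ 0.5302 -0.2065  0.044 ] zmax 0.059 bbox mid [ 0.5356 -0.21    0.0321] ext [0.044 0.04  0.054]
top cap2 px [369.6 181.8] n 108 mean [ 0.6985 -0.1877  0.041 ] zmax 0.0599 bbox mid [ 0.7051 -0.189   0.0331] ext [0.043 0.041 0.054]
top cap3 px [364.6 233. ] n 133 mean [ 0.5237 -0.1687  0.0423] zmax 0.0529 bbox mid [ 0.5247 -0.1696  0.0301] ext [0.038 0.04  0.046]
top cap3 px [318.2 193.3] n 49 mean [ 0.5172 -0.0134  0.6107] zmax 0.6247 bbox mid [ 0.5133 -0.0097  0.6108] ext [0.04  0.027 0.028]
top tall 84 [ 0.5801 -0.0805  0.1379] mid [ 0.5803 -0.0813  0.1374] ext [0.048 0.022 0.015]
scene cap1 px [255.2 308.1] n 242 mean [ 0.5353 -0.2111  0.0383] zmax 0.0568 bbox mid [ 0.5284 -0.2076  0.0323] ext [0.057 0.042 0.049]
scene cap1 px [311.6 282.3] n 142 mean [ 0.5951 -0.0816  0.1041] zmax 0.1239 bbox mid [ 0.5878 -0.0759  0.1038] ext [0.035 0.038 0.04 ]
scene cap2 px [302.8 353.6] n 230 mean [ 0.7007 -0.1925  
[... 165 characters left out ...]
[ 0.5173 -0.1656  0.03  ] ext [0.06  0.048 0.04 ]
scene tall 150 [0.5757 0.0205 0.1309] mid [0.5759 0.0194 0.131 ] ext [0.051 0.051 0.014]
scene tall 377 [ 0.5824 -0.071   0.1365] mid [ 0.5806 -0.0702  0.1348] ext [0.051 0.05  0.02 ]
capsule1_mid top 0.61 376.576 230.59199999999998 [-0.07125836 -0.22210047]
capsule1_mid scene 0.57 254.59199999999998 304.99199999999996 [-0.08102779 -0.21645317]
capsule2_mid top 0.64 366.01599999999996 183.408 [ 0.09390938 -0.21124396]
capsule2_mid scene 0.71 304.576 356.20799999999997 [ 0.10068196 -0.22642732]
capsule3_mid top 0.56 364.79999999999995 229.488 [-0.06234736 -0.18370632]
capsule3_mid scene 0.57 265.024 297.31199999999995 [-0.07773601 -0.18425757]
```

View pics/s14.png

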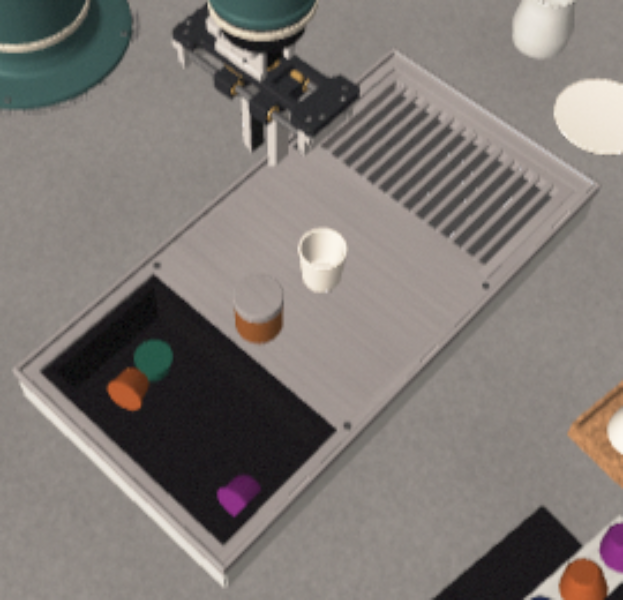

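View pics/top14.png

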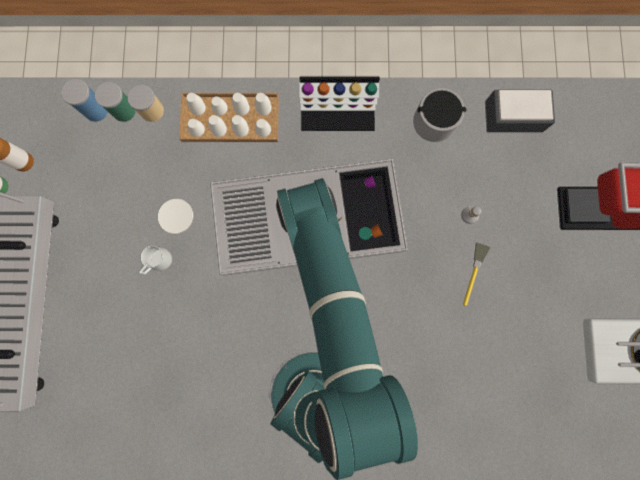

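Request:
servo_tool(
  travel=[
    [0, 0, 0],
    [0, 0, 0],
    [0, 0, 0],
    [0, 0, 0],
    [0, 0, 0],
  ],
  delta_rot=[
    [0, 0, 0],
    [0, 0, 0],
    [0, 0, 0],
    [0, 0, 0],
    [0, 0, 0],
  ],
  claw=[22, 22, 22, 22, 22],
)

```text
t: 20.8
tool_pos: [0.4976, 0.0081, 0.2249]
tool_rot: [0.657, 0.754, -0.0, -0.0]
ft_force: [0.1, -0.4, 0.8]
gripper_width: 0.0208
```

```bash
python3 - <<'E'
from m import *
measure("15")
print(close_job())
E
```

```text
top cap1 px [376.1 231. ] n 97 mean [ 0.5303 -0.2067  0.0428] zmax 0.0591 bbox mid [ 0.536  -0.2101  0.035 ] ext [0.044 0.041 0.048]
top cap2 px [369.7 181.9] n 111 mean [ 0.6988 -0.1882  0.0397] zmax 0.0545 bbox mid [ 0.7052 -0.1893  0.0314] ext [0.041 0.041 0.046]
top cap3 px [364.7 233. ] n 134 mean [ 0.5237 -0.1689  0.0415] zmax 0.0519 bbox mid [ 0.5284 -0.1695  0.0315] ext [0.046 0.04  0.041]
top cap3 px [303.9 246.2] n 89 mean [0.3992 0.0149 0.6514] zmax 0.6667 bbox mid [0.4023 0.0149 0.6491] ext [0.04  0.029 0.035]
top tall 49 [ 0.5803 -0.0843  0.1381] mid [ 0.5816 -0.0845  0.1369] ext [0.043 0.016 0.014]
scene cap1 px [255.2 308.1] n 239 mean [ 0.5354 -0.2112  0.0387] zmax 0.0579 bbox mid [ 0.5293 -0.2076  0.0337] ext [0.054 0.044 0.048]
scene cap1 px [311.6 282.3] n 144 mean [ 0.5951 -0.0816  0.1043] zmax 0.1237 bbox mid [ 0.5875 -0.0763  0.1042] ext [0.035 0.036 0.039]
scene cap2 px [302.7 353.6] n 227 mean [ 0.7007 -0.1927  0.0409] zmax 0.0762 bbox mid [ 0.7007 -0.1887  0.0425] ext [0.055 0.052 0.068]
scene cap3 px [266.2 295.1] n 234 mean [ 0.5242 -0.1697  0.0405] zmax 0.05 bbox mid [ 0.516  -0.1656  0.0291] ext [0.057 0.048 0.042]
scene tall 145 [0.5754 0.0203 0.1309] mid [0.5764 0.0197 0.131 ] ext [0.051 0.051 0.014]
scene tall 378 [ 0.5822 -0.071   0.1364] mid [ 0.5806 -0.0704  0.1338] ext [0.053 0.051 0.019]
the job is handed in; nothing more can be done
None
```

All three capsules are in the black waste pan, and I handed the job in at about 21 s of the 58 s allowed. I pushed each one along the deck between the slightly opened fingertips (about a 20 mm gap). Orange and purple went straight in. Green went sideways past the cup first, then down the near lane.

**Capsules:** the last checks, in the top and scene cameras about 1 s apart, show all three lying still. Their visible surfaces average about 40 mm above the counter, with the pan flange at about 76 mm. A few edge pixels on the purple capsule read up to 79 mm in the scene view; the top view gave at most 60 mm, so I took them as depth noise at its outline.

**Cup and jar:** in the scene camera both are within 1 mm of where they started. In the final top view the arm hid the cup and part of the jar, so I relied on the scene view for these two.

**Other items:** the jug, saucer, tamper and brush look unmoved in the pictures. I did not measure them again, and the arm never came near them at low height.

**Robot:** the gripper ended raised and clear of everything. The wrist force readings during the sweeps stayed around 1–2 N.

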